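Find the rocking corner of the specimen stage and push its taper shim home

ROBOT

A 6-joint arm with a two-finger parallel gripper is mounted at the origin on the work surface. World frame = base frame: x ahead of the robot, y to its left, z up, the work surface at z = 0. Lengths are in m, angles in degrees, forces in N, time in s.
With the tool pointing down it reaches from about 0.35 to 0.875 m from the base axis. Payload 4.2 kg.
Tool frame: the origin (TCP) lies at the centre of the arm's flange, where the gripper is bolted on; the fingertips stand 182 mm ahead of it and the grasp point (between the pads) lies 164 mm ahead of it (r.nose_length is the distance from the TCP to the fingertips, in m); z points along the fingers, y is the line along which they close (so a half turn about z gives the same grasp; the last joint's range is limited). The gripper opens to 87 mm and grips with 3 to 60 N. Pads are 19 mm wide; open, the fingers measure 117 mm over their backs; the gripper's body (75 mm by 190 mm) begins 51 mm behind the grasp point.
Start: joints at [-49.412, 22.042, 0.453, 0, -68.411, -14.817], TCP at [0.272, -0.563, 0.405] pointing down, gripper open.
Joint ranges: [-179.83, 179.83], [-69.29, 118.12], [-61.27, 80.66], [-181.25, 117.63], [-171.15, -9.14], [-177.46, 177.46]. Speed limits (degrees/s): [159.86, 159.86, 180, 180, 180, 180].

INTERFACE

Orientations are given as a 3x3 rotation matrix whose columns are the frame's x, y, z axes.
In Python, from station import r, vision gives the robot as it stands. The module is installed in compiled form; this text tells all that it offers.
- The arm moves only by the shell command python3 -m creep 'ROWS'. ROWS is JSON, a list of rows, each a list of 7 numbers: the opening, from -1 (shut) to 1 (fully open), then the shift along the tool's x, y, z in mm, then the turn, a rotation vector about the tool's x, y, z in degrees. A call has 1 to 8 rows; each row is the pose to reach, as a shift and turn from the pose commanded when the call began, along the tool's axes at that moment; what a row does not reach only later rows make up. A row lasts 1/12 s, in which the tool goes at most 41.7 mm and 7.16 degrees, less where a joint would pass 70% of its speed; a pose out of reach is approached as far as the arm can. A call with a gripper value outside its range is refused whole. The fingers move at their own pace and stop on an object; the grip force is fixed at half the most. Time passes only in rows, so rows that repeat a pose let the fingers close. It gives the time, the measured TCP pose, the force, the opening and the grip force at its end, in the units of the state.
- r.sense(): the state, without advancing time (a new reading comes with each control period).
- vision.capture(name): name is "scene" or "top" or "wrist"; returns (picture, depth): 384x512x3 uint8, red, green, blue; 384x512 float32, m along the optical axis (not along the pixel's ray), 0 where there is no reading.
- vision.camera_model(name): a dict with "vertical_fov" (degrees; the focal length in pixels is half the picture's height over the tangent of half this angle, whatever the lens; pixels are square), "cx", "cy" (the principal point, pixels), "distortion" ([k1, k2, p1, p2, k3] as OpenCV has them; the pictures are not rectified), "extrinsics" (4x4, takes a point from camera to world coordinates); the wrist camera has in their place "mount" (4x4, takes a point from camera to tool coordinates, whose origin is the TCP and whose axes are the flange's). Camera axes: x right, y down, z forward; pixel columns grow to the right and rows downward; lengths in m; the calibration is good to about 2 mm. A picture is of the moment at which its call begins: read the wrist's pose just before it. camera_model takes no time and is no camera call.
- r.finish_job(): hands the job in; it is judged then, once.
Trained networks look in the newest picture that a camera, given by its name, has taken for a name from the list of things; names that differ only in an ending like _2 or _b are one class to them, and where a whole thing is asked for, a point or a joint stands for the part that bears it (a point fixed in the world has none). Each returns a list of dicts, best first, with "conf" (0 to 1); they miss things now and then, are a little off and sometimes report something else, mostly with a low value. They report only what shows in the picture. A call takes as long as a camera call. They do not tell look-alikes from the thing itself.
- vision.find_in(camera, thing): "uv" ([column, row] in pixels, amid what is visible of it).
- vision.cut_out(camera, thing): "region" (384x512 bool, what is visible of it) and "uv" ([column, row] in pixels, amid what is visible of it).
The state is a dict: "time_s": time; "joints": joint angles; "joint_velocities": joint speeds; "effort": joint torques, N m; "tcp_pos": TCP position; "ee_rot": TCP orientation; "wrist_force": force on the tool from outside, world axes, zero at the start; "moment": the same for the moment, N m; "gripper_width": opening from 0.0 (shut) to 1.0 (fully open); "gripper_force": force on a finger pad.
Only numpy, scipy, OpenCV 4.12 (cv2) and the standard library are available. Lean on these libraries where they do the work, as an engineer would, in place of code of your own. Each camera call takes 0.05 s, during which the arm holds its last target. There are 200 camera calls.

TASK

The specimen stage rocks on one of its four corners. Press down on the lugs at its corners, one after another, until you find the one that gives under the finger, then push that corner's taper shim in with a fingertip until its lip lies flat against the lug, and press down on that same lug once more to prove that it now stands firm. Leave the other three shims, the stage itself and the things lying around it where they are, lift nothing, and finish with the hand clear.

Things in the scene. Friction and masses are not known exactly. Their poses are not given: they have to be found in the camera images.
- stage: Green cast base plate 180 x 116 x 18 mm, 4.5 kg, standing loose on four feet over shims; four lugs stick out sideways at its corners, black anvil and steel test piece in the middle (73 mm above the bench). Origin: middle, at the underside of the feet, 14.5 mm above the bench; x away from the robot (give or take its yaw), y left. Feet and lug centres at x +-70, y +-85 mm, lug tops 25.5 mm up.
- lug_near_left (a point): Top face of the lug at the near left corner (seen from the robot), over its foot, 40 mm above the bench: the place to press. Lugs are 40 mm (x) by 60 mm (y) by 18 mm thick, flat on top, with a bright round boss 29 mm across flush with the top.
- lug_near_right (a point): Top face of the lug at the near right corner (seen from the robot), over its foot, 40 mm above the bench: the place to press. A rocking lug sinks 2 to 4 mm under 5 to 10 N, tipping the stage 0.02 to 0.035 rad, then meets its shim and stops; let go, it comes back up by itself. Sound lugs do not give.
- lug_far_left (a point): Top face of the lug at the far left corner (seen from the robot), over its foot, 40 mm above the bench: the place to press. Size and feel as for the near lugs.
- lug_far_right (a point): Top face of the lug at the far right corner (seen from the robot), over its foot, 40 mm above the bench: the place to press. Size and feel as for the near lugs.
- lip_a (a point): Top edge, middle of the outer face (away from the foot) of the lip of taper shim a. The shim is a steel wedge on a fixed packer (8 mm thick, 44 mm wide), thin end under the foot; its upright lip outside is 28 mm wide, 4 mm thick, its top 33 mm above the bench. It goes in along the stage's +x from the near side of its lug. Which corner shim a is at is drawn anew each time: the nearest lug.
- lip_b (a point): The same point on the lip of taper shim b, an identical shim under another corner, which is also drawn anew each time (the nearest lug). It goes in the same way, along the stage's +x.
- lip_c (a point): The same point on the lip of taper shim c, an identical shim under another corner, which is also drawn anew each time (the nearest lug). It goes in the same way, along the stage's +x.
- lip_d (a point): The same point on the lip of taper shim d, an identical shim under another corner, which is also drawn anew each time (the nearest lug). It goes in the same way, along the stage's +x.
- shim_a (a joint): How far shim a is in, in m: 0 fully out, 0.020 home, its lip flat against the near side of the lug (which is 20 mm before the lug's centre). Starts at 0.002 to 0.009. Under a sound corner a shim is jammed tight by the load; under the rocking corner it slides in with 5 to 12 N and stays where it is left.
- shim_b (a joint): How far shim b is in, in m, as for shim_a.
- shim_c (a joint): How far shim c is in, in m, as for shim_a.
- shim_d (a joint): How far shim d is in, in m, as for shim_a.
- test_block: bystander: steel reference block, a disc 64 mm across and 15 mm thick lying beside the stage; origin at the centre of its underside. Leave it.
- indenter: bystander: dark steel indenter holder standing on its 32 mm collar, 45 mm tall; origin at the centre of its underside. Leave it.
- wrench: bystander: steel open-ended wrench, 150 mm long, lying along its x axis on the bench on the right; origin at its middle, underside. Leave it.
Things that resemble listed ones, but are neither listed nor needed, are in the scene too. Leave any brown look-alike of the part that bears lip_c alone. Leave any turquoise look-alike of the part that bears lip_a alone.

How it is judged (in metres and radians):
On the way, in this order (a step that is already met when the one before it is completed fails the run):
1. a finger presses the rocking lug down so that the stage tips (more than 0.010 rad) (angle between stage's own z axis and vertical above 0.01 rad and contact force between the fingers and stage above 2 N), for 0.05 s.
2. the rocking corner's shim is home, its lip flat against the lug (within 1.5 mm) (value of joint any of shim_a, shim_b, shim_c, shim_d above 0.0185 m), for 0.1 s.
3. the same lug is pressed again with at least 4 N and does not give (stage tips less than 0.007 rad) (angle between stage's own z axis and vertical below 0.007 rad and ((value of joint shim_a above 0.0185 m and horizontal distance between the grasp point and lip_a below 0.055 m) or (value of joint shim_b above 0.0185 m and horizontal distance between the grasp point and lip_b below 0.055 m) or (value of joint shim_c above 0.0185 m and horizontal distance between the grasp point and lip_c below 0.055 m) or (value of joint shim_d above 0.0185 m and horizontal distance between the grasp point and lip_d below 0.055 m)) and contact force between the fingers and stage above 4 N), for 0.1 s.
At the end, for the whole second after the job is handed in: the shim under the corner that rocked is home (lip within 1.5 mm of flat against the lug) and carries load, the stage stands level (tilt under 0.007 rad) and at rest within 10 mm of where it was, hand clear (((value of joint shim_a above 0.0185 m and contact force between stage and shim_a above 0.5 N) or (value of joint shim_b above 0.0185 m and contact force between stage and shim_b above 0.5 N) or (value of joint shim_c above 0.0185 m and contact force between stage and shim_c above 0.5 N) or (value of joint shim_d above 0.0185 m and contact force between stage and shim_d above 0.5 N)) and angle between stage's own z axis and vertical below 0.007 rad and linear speed of stage below 0.01 m/s and distance of stage from where it was at the start of the episode below 0.01 m); the robot touches nothing.
It fails at once if a second shim is moved (more than 3 mm) besides the one pushed home (distance of each of lip_a, lip_b from where it was at the start of the episode above 0.003 m or distance of each of lip_a, lip_c from where it was at the start of the episode above 0.003 m or distance of each of lip_a, lip_d from where it was at the start of the episode above 0.003 m or distance of each of lip_b, lip_c from where it was at the start of the episode above 0.003 m or distance of each of lip_b, lip_d from where it was at the start of the episode above 0.003 m or distance of each of lip_c, lip_d from where it was at the start of the episode above 0.003 m).
It fails at once if the stage is lifted (more than 6 mm) or shifted (more than 10 mm) (height (world z) of stage above 0.0205 m or distance of stage from where it was at the start of the episode above 0.01 m).
It fails at once if a bystander is moved more than 15 mm (distance of any of test_block, indenter, wrench from where it was at the start of the episode above 0.015 m).
It also fails if it takes over 61 s, if anything falls off the work surface, if the arm or the gripper's body presses on something with over 40 N, if the wrist force passes 120 N, or if a joint passes its speed limit or range.

## Working session

There is one attempt and no reset: what is moved stays moved. The work goes in short steps, Python scripts to look and compute and a shell command to move; the robot and the scene stay as the last step left them, time stands still between calls to the robot, and variables do not carry over. Pictures are saved under pics/ and viewed, at most 10 in all, crops included, and the job is handed in when it is done.

```bash
mkdir -p pics
cat > h.py <<'E'
import numpy as np, cv2
from station import r, vision
def K(m):
    f=192/np.tan(np.radians(m["vertical_fov"])/2); return np.array([[f,0,m["cx"]],[0,f,m["cy"]],[0,0,1.]])
def ext(name,s=None):
    m=vision.camera_model(name)
    if "extrinsics" in m: return m,np.array(m["extrinsics"])
    s=s or r.sense(); T=np.eye(4); T[:3,:3]=s["ee_rot"]; T[:3,3]=s["tcp_pos"]
    return m,T@np.array(m["mount"])
def ray(name,uv,s=None):
    m,E=ext(name,s); p=cv2.undistortPoints(np.array([[uv]],float),K(m),np.array(m["distortion"],float))[0,0]
    return E[:3,3],E[:3,:3]@np.array([p[0],p[1],1]),E
def atz(name,uv,z,s=None):
    o,d,_=ray(name,uv,s); return o+d*(z-o[2])/d[2]
def atd(name,uv,D,s=None):
    o,d,_=ray(name,uv,s); u,v=int(round(uv[0])),int(round(uv[1])); w=D[max(v-1,0):v+2,max(u-1,0):u+2]; w=w[w>0]
    return o+d*np.median(w) if len(w) else None
E
cat > a.py <<'E'
from h import *
np.set_printoptions(precision=4,suppress=True)
for c in ("top","scene"):
    im,D=vision.capture(c); np.save(f"{c}.npy",D); im=im[:,:,::-1].copy(); cv2.imwrite(f"pics/{c}0.png",im)
    for n in ("stage","lip_a","lug_near_left","test_block","indenter","wrench"):
        for d in vision.find_in(c,n): print(c,n,round(d["conf"],2),np.round(d["uv"]),atd(c,d["uv"],D))
s=r.sense(); print(s["time_s"],s["tcp_pos"],s["ee_rot"],s["wrist_force"])
E
python3 a.py
```

```text
top stage 0.65 [289. 193.] [ 0.5704 -0.0207  0.074 ]
top lip_a 0.78 [227. 285.] [0.3679 0.1183 0.0168]
top lip_a 0.64 [323. 172.] [ 0.6281 -0.1062  0.0185]
top lip_a 0.63 [250. 126.] [0.7414 0.0665 0.0178]
top lip_a 0.62 [264. 242.] [0.466  0.0349 0.0174]
top lip_a 0.26 [208. 221.] [0.5145 0.1638 0.0144]
top lug_near_left 0.85 [292. 195.] [ 0.5654 -0.0286  0.073 ]
top test_block 0.8 [208. 221.] [0.5146 0.165  0.0144]
top indenter 0.51 [199. 180.] [0.6075 0.1833 0.038 ]
top wrench 0.7 [374. 176.] [ 0.621  -0.2319  0.0066]
top wrench 0.62 [290. 194.] [ 0.5684 -0.0226  0.0742]
scene stage 0.6 [215. 215.] [ 0.604  -0.0424  0.0638]
scene lip_a 0.84 [358. 232.] [0.7121 0.1921 0.0153]
scene lip_a 0.78 [304. 272.] [0.7469 0.0608 0.0165]
scene lip_a 0.65 [183. 249.] [ 0.6209 -0.112   0.026 ]
scene lip_a 0.61 [243. 131.] [0.36   0.1173 0.0184]
scene lip_a 0.58 [264. 207.] [0.5967 0.0571 0.0305]
scene lip_a 0.48 [153. 200.] [ 0.5011 -0.1282  0.0411]
scene lip_a 0.39 [224. 167.] [0.461  0.0299 0.0267]
scene lug_near_left 0.81 [215. 218.] [ 0.5974 -0.0412  0.0483]
scene test_block 0.82 [291. 168.] [0.5099 0.1609 0.0152]
scene indenter 0.69 [324. 200.] [0.622  0.1743 0.0225]
0.7 [ 0.2718 -0.5628  0.4048] [[-0.9005 -0.4348  0.    ]
 [-0.4348  0.9005 -0.    ]
 [-0.     -0.     -1.    ]] [-0.3034 -0.9606 -0.1949]
```

```bash
python3 -c "
import cv2
a=cv2.imread('pics/top0.png')[80:310,160:420]; cv2.imwrite('pics/topc.png',cv2.resize(a,None,fx=2.6,fy=2.6,interpolation=2))
a=cv2.imread('pics/scene0.png')[90:310,100:400]; cv2.imwrite('pics/scenec.png',cv2.resize(a,None,fx=2.6,fy=2.6,interpolation=2))"
```

```text
(no output)
```

View pics/topc.png

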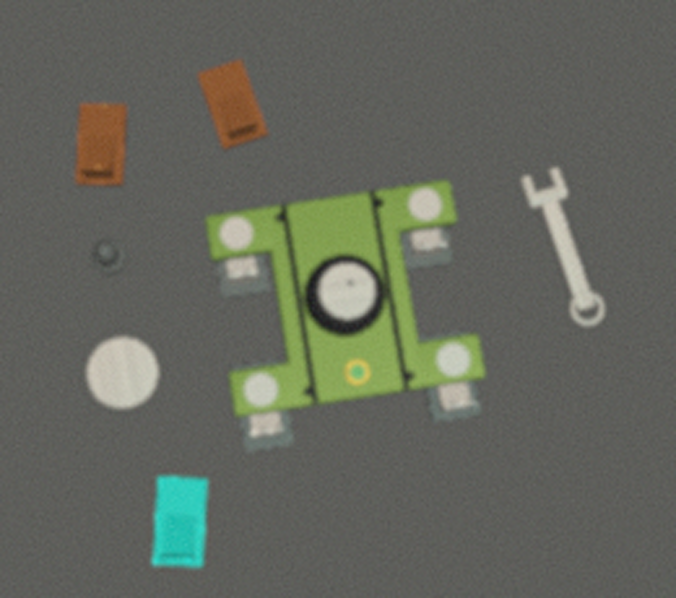

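View pics/scenec.png

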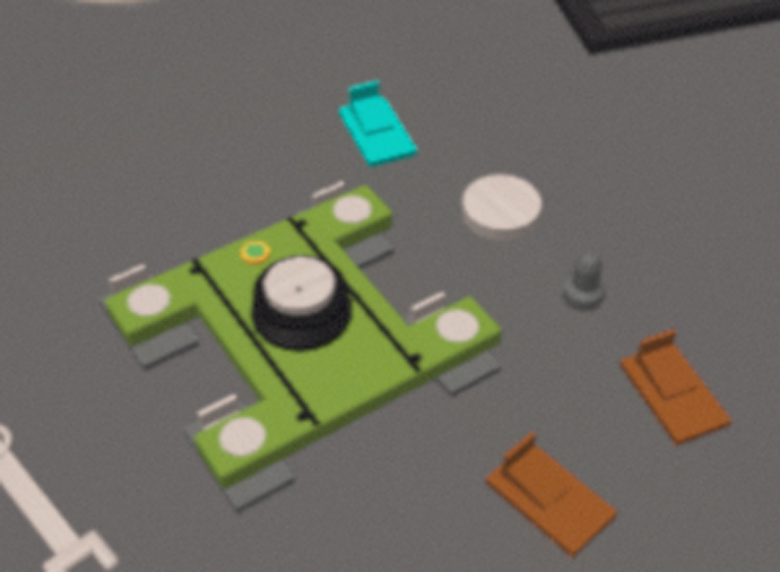

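The top view shows the green stage with four bosses, at crop pixels NL (261,389), NR (454,359), FL (236,233) and FR (425,205). Each real steel shim lip sits on the near side of its lug. The brown and turquoise look-alikes, wrench, disc and indenter all lie away from the stage. In the scene view the lips stand at each lug's robot side.

```bash
cat > b.py <<'E'
from h import *
np.set_printoptions(precision=4,suppress=True)
im=cv2.imread('pics/top0.png').astype(int)
seed=dict(NL=(261,389),NR=(454,359),FL=(236,233),FR=(425,205))
loc=dict(NL=(-.07,.085),NR=(-.07,-.085),FL=(.07,.085),FR=(.07,-.085))
P={}
mask=((im.min(2)>150)&(im.max(2)-im.min(2)<50)).astype(np.uint8)
n,L,st,ce=cv2.connectedComponentsWithStats(mask,connectivity=4)
for k,(u,v) in seed.items():
    u,v=160+u/2.6,80+v/2.6; l=L[int(round(v)),int(round(u))]
    P[k]=atz("top",ce[l],.04)[:2]; print(k,ce[l],st[l,4],P[k])
A=np.array([P[k] for k in P]);B=np.array([loc[k] for k in P])
c=A.mean(0); a=A-c; yaw=np.arctan2((B[:,0]*a[:,1]-B[:,1]*a[:,0]).sum(),(B*a).sum())
R=np.array([[np.cos(yaw),-np.sin(yaw)],[np.sin(yaw),np.cos(yaw)]])
print("c",c,"yaw",np.degrees(yaw),"res mm",1000*(A-(c+B@R.T)).round(4))
s=r.sense();E=np.array(s["ee_rot"]);p=np.array(s["tcp_pos"])
for k in P:
    t=c+R@np.array(loc[k]); print(k,t)
# desired rot: z down, tool y along +-stage y
best=[]
for sg in (1,-1):
    y=np.array([*R[:,1],0])*sg; z=np.array([0,0,-1.]); x=np.cross(y,z)
    print("rotvec deg",sg,np.degrees(cv2.Rodrigues(E.T@np.c_[x,y,z])[0]).ravel())
# lips
D=np.load("top.npy")
o,d,EE=ray("top",(256,192))
v,u=np.mgrid[100:270,200:350]; pts=np.array([atz("top",(1.*x,1.*y),.0,None) for x,y in zip(u.ravel(),v.ravel())])
m,EE=ext("top"); dd=D[v,u].ravel(); o=EE[:3,3]; 
dirs=(pts-o)/((pts-o)@EE[:3,2])[:,None]; W=o+dirs*dd[:,None]; W=W[dd>0]
S=np.c_[(W[:,:2]-c)@R,W[:,2]]
for k in loc:
    q=np.array(loc[k]); w=S[(abs(S[:,1]-q[1])<.012)&(S[:,0]<q[0]-.02)&(S[:,0]>q[0]-.06)]
    print(k); print(w[np.argsort(w[:,0])][::3].round(3)[:, [0,2]].T-np.array([[q[0]],[0]]))
E
python3 b.py
```

```text
NL [259.9032 229.4677] 124 [0.4926 0.0431]
NR [333.8862 217.8537] 123 [ 0.5178 -0.125 ]
FL [250.5688 169.211 ] 109 [0.6313 0.0638]
FR [323.0381 158.1619] 105 [ 0.6564 -0.1043]
c [ 0.5745 -0.0306] yaw 8.511157482310994 res mm [[-0.1  0. ]
 [-0.1 -0. ]
 [ 0.1 -0. ]
 [ 0.1  0. ]]
NL [0.4927 0.0431]
NR [ 0.5179 -0.125 ]
FL [0.6312 0.0638]
FR [ 0.6563 -0.1043]
rotvec deg 1 [-0.0023  0.0009 17.2601]
rotvec deg -1 [  -0.0013   -0.0033 -162.7399]Traceback (most recent call last):
  File "b.py", line 27, in <module>
    v,u=np.mgrid[100:270,200:350]; pts=np.array([atz("top",(1.*x,1.*y),.0,None) for x,y in zip(u.ravel(),v.ravel())])
                                                 ~~~^^^^^^^^^^^^^^^^^^^^^^^^^^^
  File "h.py", line 14, in atz
    o,d,_=ray(name,uv,s); return o+d*(z-o[2])/d[2]
          ~~~^^^^^^^^^^^
  File "h.py", line 11, in ray
    m,E=ext(name,s); p=cv2.undistortPoints(np.array([[uv]],float),K(m),np.array(m["distortion"],float))[0,0]
        ~~~^^^^^^^^
  File "h.py", line 6, in ext
    m=vision.camera_model(name)
ValueError: time passes only in moves, steps and waits
```

```bash
cat > g.py <<'E'
# usage: g.py CORNER dx dy tipz : tool-frame shift to stage-frame offset (mm) from lug centre
import sys; from h import *
np.set_printoptions(precision=2,suppress=True)
c=np.array([.5745,-.0306]);yaw=np.radians(8.511);R=np.array([[np.cos(yaw),-np.sin(yaw)],[np.sin(yaw),np.cos(yaw)]])
loc=dict(NL=(-70,85),NR=(-70,-85),FL=(70,85),FR=(70,-85))
s=r.sense();E=np.array(s["ee_rot"]);p=np.array(s["tcp_pos"])
k=sys.argv[1];q=np.array(loc[k])+[float(sys.argv[2]),float(sys.argv[3])]
t=np.array([*(c+R@q/1000),float(sys.argv[4])/1000+r.nose_length])
y=np.array([*R[:,1],0]);z=np.array([0,0,-1.]);M=np.c_[np.cross(y,z),y,z]
print("t",s["time_s"],"shift",1000*E.T@(t-p),"turn",np.degrees(cv2.Rodrigues(E.T@M)[0]).ravel(),"F",s["wrist_force"],"stage xy from corner",1000*R.T@(p[:2]-c)-loc[k],"tipz",1000*(p[2]-r.nose_length))
E
python3 -m creep '[[-1,-412,287,0,0,0,17.26],[-1,-412,287,0,0,0,17.26],[-1,-412,287,40,0,0,17.26],[-1,-412,287,80,0,0,17.26],[-1,-412,287,120,0,0,17.26],[-1,-412,287,120,0,0,17.26],[-1,-412,287,120,0,0,17.26],[-1,-412,287,120,0,0,17.26]]'; python3 g.py NR 0 0 55
```

```text
time_s: 1.37
tcp_pos: [0.4293, -0.2821, 0.3424]
ee_rot: [[-0.989, -0.148, 0.001], [-0.148, 0.989, -0.0], [-0.001, -0.001, -1.0]]
wrist_force: [1.3, 0.5, 0.4]
gripper_width: 0.478
gripper_force: 0.0
t 1.3667 shift [-110.72  142.27  105.21] turn [-0.03  0.06 -0.  ] F [1.35 0.53 0.38] stage xy from corner [-110.83 -142.21] tipz 160.16929410060524
```

```bash
python3 -m creep '[[-1,-110,142,100,0,0,0],[-1,-110,142,100,0,0,0],[-1,-110,142,100,0,0,0],[-1,-110,142,100,0,0,0],[-1,-110,142,100,0,0,0],[-1,-110,142,100,0,0,0],[-1,-110,142,100,0,0,0]]'; python3 g.py NR 0 0 41
```

```text
time_s: 1.95
tcp_pos: [0.5172, -0.1255, 0.2412]
ee_rot: [[-0.988, -0.151, -0.002], [-0.151, 0.988, -0.0], [0.002, 0.0, -1.0]]
wrist_force: [-0.4, 0.4, 0.7]
gripper_width: 0.019
gripper_force: 0.0
t 1.95 shift [-0.72  0.42 18.04] turn [ 0.01 -0.14  0.2 ] F [-0.4   0.4   0.66] stage xy from corner [-0.67 -0.42] tipz 59.04012224621183
```

```bash
python3 -m creep '[[-1,0,0,15,0,0,0],[-1,0,0,17,0,0,0],[-1,0,0,18,0,0,0],[-1,0,0,19,0,0,0],[-1,0,0,20,0,0,0],[-1,0,0,20,0,0,0]]'; python3 g.py NR 0 0 39
```

```text
time_s: 2.45
tcp_pos: [0.5165, -0.1276, 0.223]
ee_rot: [[-0.989, -0.147, 0.001], [-0.147, 0.989, 0.0], [-0.001, -0.0, -1.0]]
wrist_force: [0.0, 0.8, 0.2]
gripper_width: 0.008
gripper_force: 0.0
t 2.45 shift [-1.69  2.38  1.76] turn [-0.01  0.06 -0.04] F [0.04 0.8  0.22] stage xy from corner [-1.69 -2.37] tipz 40.762748974890236
```

```bash
python3 -m creep '[[-1,0,0,1,0,0,0],[-1,0,0,2,0,0,0],[-1,0,0,3,0,0,0],[-1,0,0,3,0,0,0]]'; python3 g.py NR 0 0 37
```

```text
time_s: 2.78
tcp_pos: [0.5167, -0.1273, 0.2225]
ee_rot: [[-0.989, -0.149, 0.001], [-0.149, 0.989, -0.001], [-0.001, -0.001, -1.0]]
wrist_force: [-5.5, 0.6, 19.2]
gripper_width: 0.006
gripper_force: 9.0
t 2.7833 shift [-1.43  2.13  3.34] turn [-0.07  0.05  0.07] F [-5.55  0.63 19.2 ] stage xy from corner [-1.43 -2.13] tipz 40.34114978763803
```

NR is firm: 19 N and no sink. Next is FR.

```bash
python3 -m creep '[[-1,0,0,-16,0,0,0],[-1,-30,2,-18,0,0,0],[-1,-70,2,-18,0,0,0],[-1,-110,2,-18,0,0,0],[-1,-141,2,-18,0,0,0],[-1,-141,2,-13,0,0,0],[-1,-141,2,-5,0,0,0],[-1,-141,2,-1,0,0,0]]'; python3 g.py FR 0 0 40
```

```text
time_s: 3.45
tcp_pos: [0.6561, -0.104, 0.2225]
ee_rot: [[-0.989, -0.149, 0.002], [-0.149, 0.989, -0.001], [-0.002, -0.001, -1.0]]
wrist_force: [-5.9, 5.0, 26.2]
gripper_width: 0.005
gripper_force: 13.4
t 3.45 shift [-0.11 -0.35  0.28] turn [-0.05  0.11  0.07] F [-5.92  5.   26.21] stage xy from corner [-0.11  0.35] tipz 40.281252719593375
```

```bash
python3 -m creep '[[-1,0,0,1,0,0,0],[-1,0,0,2,0,0,0],[-1,0,0,2,0,0,0]]'; python3 g.py FR 0 0 39
```

```text
time_s: 3.7
tcp_pos: [0.6556, -0.104, 0.2226]
ee_rot: [[-0.989, -0.149, 0.005], [-0.149, 0.989, -0.0], [-0.005, -0.001, -1.0]]
wrist_force: [-2.6, 3.3, 15.1]
gripper_width: 0.007
gripper_force: 7.4
t 3.7 shift [-0.64 -0.38  1.38] turn [-0.06  0.26  0.08] F [-2.56  3.27 15.13] stage xy from corner [-0.65  0.38] tipz 40.37494607443559
```

FR is firm too. Next is FL.

```bash
python3 -m creep '[[-1,0,0,-16,0,0,0],[-1,0,30,-18,0,0,0],[-1,0,70,-18,0,0,0],[-1,0,110,-18,0,0,0],[-1,0,150,-18,0,0,0],[-1,0,170,-18,0,0,0],[-1,0,170,-18,0,0,0]]'; python3 g.py FL 0 0 41
```

```text
time_s: 4.28
tcp_pos: [0.6286, 0.0672, 0.2362]
ee_rot: [[-0.988, -0.153, -0.001], [-0.153, 0.988, 0.0], [0.001, 0.0, -1.0]]
wrist_force: [-0.4, -0.3, -0.9]
gripper_width: 0.002
gripper_force: 0.0
t 4.2833 shift [-2.01 -3.7  13.04] turn [ 0.02 -0.07  0.27] F [-0.37 -0.34 -0.93] stage xy from corner [-2.01  3.68] tipz 54.045374405649966
```

```bash
python3 -m creep '[[-1,-2,-3,10,0,0,0],[-1,-2,-3,13,0,0,0],[-1,-2,-3,14,0,0,0],[-1,-2,-3,15,0,0,0],[-1,-2,-3,16,0,0,0],[-1,-2,-3,16,0,0,0]]'; python3 g.py FL 0 0 41
```

```text
time_s: 4.78
tcp_pos: [0.6325, 0.0601, 0.2212]
ee_rot: [[-0.989, -0.146, -0.002], [-0.146, 0.989, 0.0], [0.002, 0.001, -1.0]]
wrist_force: [-5.4, 4.6, 10.2]
gripper_width: 0.002
gripper_force: 4.9
t 4.7833 shift [ 0.75  3.93 -2.04] turn [ 0.03 -0.09 -0.12] F [-5.42  4.63 10.22] stage xy from corner [ 0.74 -3.93] tipz 38.95890714030884
```

```bash
python3 -m creep '[[-1,0,0,1,0,0,0],[-1,0,0,2,0,0,0],[-1,0,0,3,0,0,0],[-1,0,0,3,0,0,0],[-1,0,0,3,0,0,0]]'; python3 g.py FL 0 0 41
```

```text
time_s: 5.2
tcp_pos: [0.6325, 0.0602, 0.2199]
ee_rot: [[-0.989, -0.146, -0.001], [-0.146, 0.989, 0.0], [0.0, 0.0, -1.0]]
wrist_force: [-7.2, 5.5, 16.5]
gripper_width: 0.004
gripper_force: 8.0
t 5.2 shift [ 0.84  3.75 -3.26] turn [ 0.03 -0.03 -0.09] F [-7.21  5.52 16.46] stage xy from corner [ 0.84 -3.75] tipz 37.74129325131906
```

```bash
python3 -m creep '[[-1,0,0,1.5,0,0,0],[-1,0,0,3,0,0,0],[-1,0,0,3,0,0,0]]'; python3 -m creep '[[-1,0,0,-14,0,0,0],[-1,0,0,-24,0,0,0],[-1,0,0,-24,0,0,0]]'; python3 g.py FL -58 0 55
cat > l.py <<'E'
from h import *
np.set_printoptions(precision=1,suppress=True)
c=np.array([.5745,-.0306]);yaw=np.radians(8.511);R=np.array([[np.cos(yaw),-np.sin(yaw)],[np.sin(yaw),np.cos(yaw)]])
im=cv2.imread('pics/top0.png').astype(int)
mask=((im.min(2)>150)&(im.max(2)-im.min(2)<60)).astype(np.uint8)
n,L,st,ce=cv2.connectedComponentsWithStats(mask,connectivity=4)
m,E=ext("top")
for i in range(1,n):
    if st[i,4]>20: # outermost (near, robot side) edge of each white blob, in stage frame at lip height
        v,u=np.nonzero(L==i); p=cv2.undistortPoints(np.c_[u,v][:,None].astype(float),K(m),np.array(m["distortion"],float))[:,0]
        d=np.c_[p,np.ones(len(p))]@E[:3,:3].T; W=E[:3,3]+d*((.033-E[2,3])/d[:,2])[:,None]; S=1000*(W[:,:2]-c)@R
        print(ce[i],st[i,4],"x",np.percentile(S[:,0],[2,98]),"y",np.percentile(S[:,1],[2,98]))
E
python3 l.py
```

```text
time_s: 5.45
tcp_pos: [0.6325, 0.0604, 0.2195]
ee_rot: [[-0.989, -0.147, -0.0], [-0.147, 0.989, -0.0], [0.0, -0.0, -1.0]]
wrist_force: [-11.2, 5.1, 28.2]
gripper_width: 0.009
gripper_force: 13.7
time_s: 5.7
tcp_pos: [0.6336, 0.0598, 0.2403]
ee_rot: [[-0.989, -0.146, 0.004], [-0.146, 0.989, 0.001], [-0.004, 0.0, -1.0]]
wrist_force: [-0.0, 0.4, 1.0]
gripper_width: 0.005
gripper_force: 0.0
t 5.7 shift [59.83  4.23  2.86] turn [ 0.01  0.21 -0.09] F [-0.01  0.36  1.04] stage xy from corner [ 1.82 -4.33] tipz 58.075552757591936
[123.6  22.8] 8023 x [401.7 570.2] y [  8.6 598.7]
[381.2  20.9] 6835 x [323.5 461.1] y [-527.3  -73.7]
[214.9  12. ] 57 x [460.9 502.1] y [105.4 120.8]
[503.2  34.9] 169 x [299.7 333.1] y [-613.4 -569.6]
[475.5 119.6] 1568 x [ 54.7 175.1] y [-558.9 -383.6]
[ 63.8 112.5] 327 x [256.3 302. ] y [486.1 531.2]
[ 37. 118.] 325 x [253.7 298.6] y [552.7 598.2]
[ 10.6 123.8] 314 x [250.  294.8] y [619.  663.7]
[ 67.6 140.6] 332 x [185.4 230.3] y [482.6 527.7]
[ 40.5 146.4] 329 x [181.6 226.3] y [549.  594.5]
[ 13.8 152. ] 332 x [177.9 223.5] y [615.2 660.3]
[376.6 173.3] 405 x [-54.3  79.6] y [-222.3 -181.5]
[323.  158.2] 105 x [59.5 83.6] y [-97.9 -74.4]
[250.6 169.2] 109 x [59.5 83.8] y [72.4 97.6]
[324.1 171.9] 67 x [31.9 46.4] y [-95.2 -71.4]
[252.7 182.7] 65 x [32.5 46.7] y [73.4 95.9]
[293.2 191.5] 332 x [-16.6  26. ] y [-25.9  17. ]
[475.6 263.8] 6716 x [-328.9 -125.2] y [-483.9 -303.9]
[206.7 222.9] 562 x [-63.3  -9.1] y [175.3 230.1]
[333.9 217.9] 123 x [-82.3 -56.7] y [-99.5 -73.5]
[259.9 229.5] 124 x [-82.1 -57.7] y [71.8 97.9]
[334.6 232. ] 85 x [-110.9  -92.5] y [-93.1 -71.3]
[261.5 242.9] 77 x [-108.   -92.4] y [74.4 97.4]
```

The FL lug gives about 3 mm and then stops, so FL is the rocking corner. Its lip's outer face is about 38 mm before the lug centre. I'll now go behind it.

```bash
python3 -m creep '[[-1,30,4,0,0,0,0],[-1,62,4,0,0,0,0],[-1,62,4,0,0,0,0],[-1,62,4,0,0,0,0],[-1,62,4,10,0,0,0],[-1,62,4,20,0,0,0],[-1,62,4,20,0,0,0]]'; python3 g.py FL -58 0 23
```

```text
time_s: 6.28
tcp_pos: [0.571, 0.0556, 0.2153]
ee_rot: [[-0.989, -0.147, -0.004], [-0.147, 0.989, -0.001], [0.005, -0.0, -1.0]]
wrist_force: [-0.8, -0.1, -0.3]
gripper_width: 0.006
gripper_force: 0.0
t 6.2833 shift [-2.8  -0.73 10.06] turn [-0.03 -0.26 -0.07] F [-0.77 -0.1  -0.25] stage xy from corner [-60.75   0.73] tipz 33.06813048947027
```

```bash
python3 -m creep '[[-1,0,0,5,0,0,0],[-1,0,0,10,0,0,0],[-1,0,0,10,0,0,0],[-1,-4,0,10,0,0,0],[-1,-8,0,10,0,0,0],[-1,-11,0,10,0,0,0],[-1,-14,0,10,0,0,0],[-1,-14,0,10,0,0,0]]'; python3 g.py FL -33 0 23
```

```text
time_s: 6.95
tcp_pos: [0.5844, 0.0579, 0.2083]
ee_rot: [[-0.989, -0.148, -0.003], [-0.148, 0.989, -0.001], [0.003, -0.0, -1.0]]
wrist_force: [-5.0, 0.5, 2.4]
gripper_width: 0.006
gripper_force: 2.2
t 6.95 shift [-14.08  -1.02   3.1 ] turn [-0.02 -0.18 -0.02] F [-4.99  0.52  2.44] stage xy from corner [-47.07   1.02] tipz 26.140256115710137
```

```bash
python3 -m creep '[[-1,-2,-1,0,0,0,0],[-1,-4,-1,0,0,0,0],[-1,-6,-1,0,0,0,0],[-1,-8,-1,0,0,0,0],[-1,-10,-1,0,0,0,0],[-1,-10,-1,0,0,0,0],[-1,-10,-1,0,0,0,0]]'; python3 g.py FL -33 0 23
```

```text
time_s: 7.53
tcp_pos: [0.5941, 0.0585, 0.208]
ee_rot: [[-0.989, -0.148, -0.003], [-0.148, 0.989, -0.0], [0.003, 0.0, -1.0]]
wrist_force: [-4.7, 1.8, 1.4]
gripper_width: 0.004
gripper_force: 2.3
t 7.5333 shift [-4.46 -0.2   2.83] turn [ 0.01 -0.16 -0.02] F [-4.7   1.83  1.35] stage xy from corner [-37.46   0.2 ] tipz 25.845807576792225
```

```bash
python3 -m creep '[[-1,-1.5,0,0,0,0,0],[-1,-3,0,0,0,0,0],[-1,-4.5,0,0,0,0,0],[-1,-5.5,0,0,0,0,0],[-1,-5.5,0,0,0,0,0]]'; python3 g.py FL -33 0 23
```

```text
time_s: 7.95
tcp_pos: [0.5975, 0.059, 0.2079]
ee_rot: [[-0.989, -0.147, -0.01], [-0.147, 0.989, -0.002], [0.01, -0.0, -1.0]]
wrist_force: [-12.6, 2.0, 7.1]
gripper_width: 0.005
gripper_force: 5.7
t 7.95 shift [-1.04 -0.19  2.64] turn [-0.02 -0.59 -0.05] F [-12.6    1.97   7.13] stage xy from corner [-34.02   0.19] tipz 25.650609590134266
```

```bash
python3 -m creep '[[-1,-1.5,0,0,0,0,0],[-1,-2.5,0,0,0,0,0],[-1,-2.5,0,0,0,0,0],[-1,-2.5,0,0,0,0,0]]'; python3 g.py FL -33 0 23
```

```text
time_s: 8.28
tcp_pos: [0.5985, 0.059, 0.2077]
ee_rot: [[-0.989, -0.147, -0.015], [-0.147, 0.989, -0.003], [0.015, -0.001, -1.0]]
wrist_force: [-15.7, 3.3, 10.3]
gripper_width: 0.003
gripper_force: 7.8
t 8.2833 shift [-0.06 -0.04  2.45] turn [-0.05 -0.87 -0.08] F [-15.68   3.29  10.32] stage xy from corner [-33.03   0.04] tipz 25.450464759788265
```

```bash
python3 -m creep '[[-1,15,0,0,0,0,0],[-1,25,0,0,0,0,0],[-1,25,0,-30,0,0,0],[-1,60,0,-70,0,0,0],[-1,90,0,-100,0,0,0],[-1,90,0,-100,0,0,0],[-1,90,0,-100,0,0,0]]'
python3 - <<'E'
from h import *
s=r.sense(); im,D=vision.capture("wrist"); np.save("w.npy",D); cv2.imwrite("pics/w1.png",im[:,:,::-1])
import json; json.dump({k:np.array(s[k]).tolist() for k in("tcp_pos","ee_rot")},open("w.json","w"))
im,D=vision.capture("top"); cv2.imwrite("pics/top1.png",im[:,:,::-1])
E
python3 g.py FL 0 0 50
```

```text
time_s: 8.87
tcp_pos: [0.5133, 0.0463, 0.3119]
ee_rot: [[-0.989, -0.149, 0.008], [-0.149, 0.989, 0.003], [-0.008, 0.002, -1.0]]
wrist_force: [0.0, 1.0, -0.0]
gripper_width: -0.0
gripper_force: 0.0
t 8.9667 shift [-117.79   -0.24   76.84] turn [0.04 0.17 0.01] F [-0.57 -0.2   0.62] stage xy from corner [-118.02    0.17] tipz 126.48775441384844
```

View pics/w1.png

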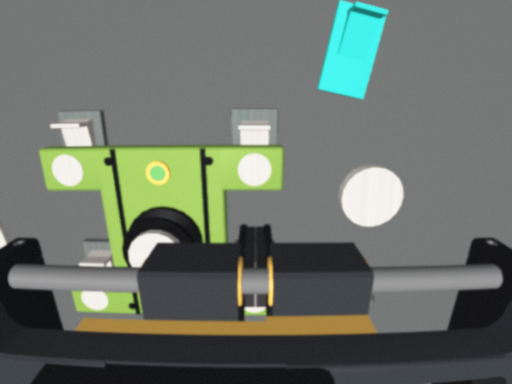

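The wrist view shows NL, NR and FR with their shims, but the hand hides FL. I'll check the top view.

```bash
python3 -c "
import cv2,numpy as np
a=[cv2.resize(cv2.imread(f'pics/top{i}.png')[145:260,225:350],None,fx=3.2,fy=3.2,interpolation=2) for i in (0,1)]
cv2.imwrite('pics/tc1.png',np.hstack(a))"; sed -i 's/top0/top1/; s/st\[i,4\]>20/90<st[i,4]<130 or 15<st[i,4]<90/' l.py; python3 l.py
```

```text
[46.1 22.3] 59 x [512.1 539.8] y [522.9 548.5]
[303.1  19.4] 26 x [421.2 431.9] y [-108.5  -91.3]
[308.   28.2] 24 x [392.5 410.2] y [-115.5 -101.9]
[168.7  35.7] 62 x [425.5 448.1] y [216.3 247.4]
[249.8  36. ] 21 x [397.1 406.5] y [26.7 45.1]
[299.5  36.4] 17 x [377.7 387.4] y [-90.3 -75.7]
[452.9  37. ] 20 x [322.  331.1] y [-474.9 -455.2]
[259.5  37.3] 17 x [391.9 398.3] y [ 4.5 23.9]
[323.  158.1] 96 x [60.1 83.4] y [-97.5 -74.7]
[323.8 171.6] 32 x [34.  44.8] y [-90.7 -73.8]
[334.  217.8] 105 x [-81.3 -58.5] y [-98.3 -75.2]
[334.9 231.6] 55 x [-109.2  -93.7] y [-92.1 -72.3]
[261.5 242.7] 47 x [-106.2  -94.4] y [75.3 96.9]
```

View pics/tc1.png

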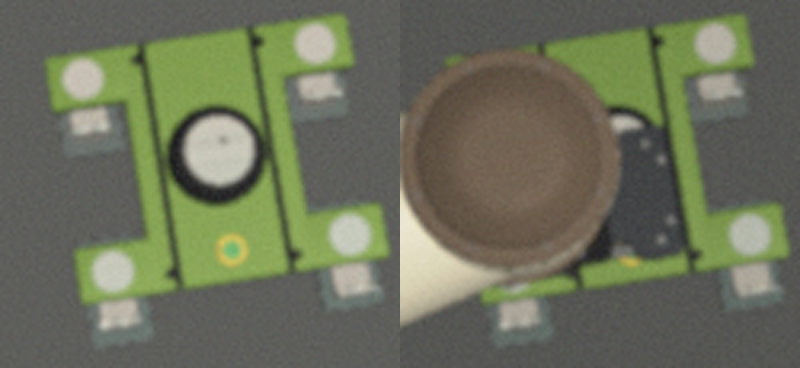

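The arm hides FL here too. The other shims and the stage haven't moved. I'll move above and past FL, where the wrist camera can see it.

```bash
python3 -m creep '[[-1,-40,0,0,0,0,0],[-1,-80,0,0,0,0,0],[-1,-120,0,0,0,0,0],[-1,-145,0,0,0,0,0],[-1,-145,0,0,0,0,0],[-1,-145,0,0,0,0,0]]'
python3 - <<'E'
from h import *
im,D=vision.capture("wrist"); cv2.imwrite("pics/w2.png",im[:,:,::-1]); s=r.sense()
cv2.imwrite("pics/w2c.png",cv2.resize(np.vstack([im[80:220,40:300,::-1]]),None,fx=3,fy=3,interpolation=2))
E
python3 g.py FL 0 0 50
```

```text
time_s: 9.47
tcp_pos: [0.659, 0.0679, 0.3044]
ee_rot: [[-0.989, -0.147, -0.004], [-0.147, 0.989, -0.001], [0.004, -0.001, -1.0]]
wrist_force: [-0.6, 0.4, -0.2]
gripper_width: 0.007
gripper_force: 0.0
t 9.5167 shift [26.68  0.05 73.08] turn [-0.03 -0.25 -0.04] F [-1.6  -0.58  0.57] stage xy from corner [26.99 -0.03] tipz 122.96945475028772
```

View pics/w2c.png

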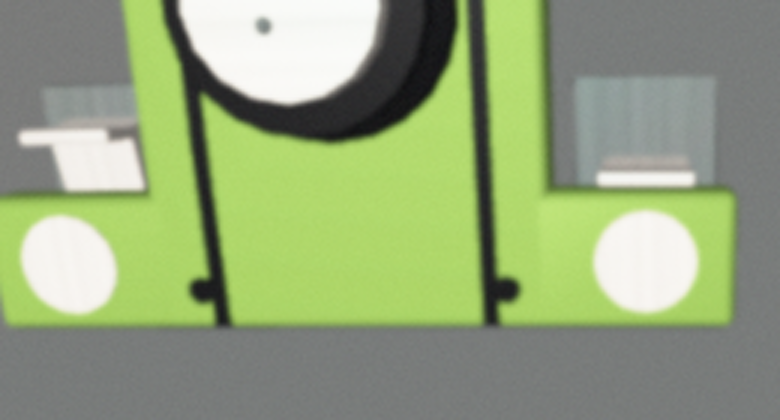

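The wrist crop shows the FL lip (row ~179) nearly against the lug edge (row ~188). I'll measure what gap is left.

Run:
```python
from h import *
np.set_printoptions(precision=1,suppress=True,linewidth=150)
c=np.array([.5745,-.0306]);yaw=np.radians(8.511);R=np.array([[np.cos(yaw),-np.sin(yaw)],[np.sin(yaw),np.cos(yaw)]])
im=cv2.imread("pics/w2.png").astype(int); cols=slice(246,266); p=im[:,cols].mean(1)
for v in range(126,154): print(v,p[v].round())
s=r.sense()
def S(u,v,z): return 1000*R.T@(atz("wrist",(u,v),z,s)[:2]-c)-[70,85]
from functools import lru_cache
for v in(130,135,140,145): print(v,"z33",S(255,v,.033),"z40",S(255,v,.040))
```

```text
126 [152. 155. 146.]
127 [152. 155. 146.]
128 [152. 154. 146.]
129 [152. 154. 146.]
130 [153. 156. 148.]
131 [156. 160. 156.]
132 [161. 166. 166.]
133 [164. 170. 174.]
134 [162. 169. 174.]
135 [155. 161. 166.]
136 [158. 164. 169.]
137 [197. 205. 207.]
138 [233. 237. 238.]
139 [241. 245. 244.]
140 [235. 240. 240.]
141 [203. 217. 217.]
142 [135. 166. 158.]
143 [ 83. 148. 122.]
144 [ 81. 171. 136.]
145 [ 95. 196. 158.]
146 [104. 210. 171.]
147 [110. 218. 179.]
148 [114. 221. 183.]
149 [126. 224. 189.]
150 [156. 228. 205.]
151 [193. 234. 224.]
152 [219. 240. 237.]
153 [234. 243. 244.]
130 z33 [-31.9  -0.9] z40 [-32.6  -0.9]
135 z33 [-27.7  -1. ] z40 [-28.5  -0.9]
140 z33 [-23.4  -1. ] z40 [-24.3  -1. ]
145 z33 [-19.1  -1. ] z40 [-20.1  -1. ]
```

There's about 1 mm left, which is borderline. I'll go back and push it fully home.

```bash
python3 -m creep '[[-1,40,0,0,0,0,0],[-1,80,0,20,0,0,0],[-1,85,0,50,0,0,0],[-1,85,0,80,0,0,0],[-1,85,0,90,0,0,0],[-1,85,0,98,0,0,0],[-1,85,0,98,0,0,0],[-1,85,0,98,0,0,0]]'; python3 g.py FL -45 0 25
```

```text
time_s: 10.18
tcp_pos: [0.574, 0.0554, 0.211]
ee_rot: [[-0.989, -0.148, 0.001], [-0.148, 0.989, 0.0], [-0.001, -0.0, -1.0]]
wrist_force: [0.5, 0.5, 0.0]
gripper_width: 0.004
gripper_force: 0.0
t 10.1833 shift [-12.77  -0.18   3.83] turn [-0.01  0.08  0.02] F [0.5  0.55 0.02] stage xy from corner [-57.77   0.18] tipz 28.813035386501205
```

```bash
python3 -m creep '[[-1,-8,0,4,0,0,0],[-1,-16,0,4,0,0,0],[-1,-20,0,4,0,0,0],[-1,-23,0,4,0,0,0],[-1,-26,0,4,0,0,0],[-1,-29,0,4,0,0,0],[-1,-29,0,4,0,0,0]]'; python3 g.py FL -45 0 25
```

```text
time_s: 10.77
tcp_pos: [0.5984, 0.0586, 0.2056]
ee_rot: [[-0.989, -0.146, -0.015], [-0.146, 0.989, -0.003], [0.015, -0.001, -1.0]]
wrist_force: [-12.6, 0.0, 8.3]
gripper_width: 0.005
gripper_force: 6.2
t 10.7667 shift [11.81  0.3  -1.46] turn [-0.07 -0.86 -0.1 ] F [-12.56   0.05   8.32] stage xy from corner [-33.21  -0.32] tipz 23.361726182009964
```

```bash
python3 -m creep '[[-1,-1.5,0,0,0,0,0],[-1,-3,0,0,0,0,0],[-1,-4,0,0,0,0,0],[-1,-4,0,0,0,0,0],[-1,-4,0,0,0,0,0]]'; python3 g.py FL -45 0 25
```

```text
time_s: 11.18
tcp_pos: [0.5998, 0.0588, 0.2055]
ee_rot: [[-0.989, -0.146, -0.022], [-0.146, 0.989, -0.005], [0.022, -0.002, -1.0]]
wrist_force: [-19.6, 0.8, 14.6]
gripper_width: 0.005
gripper_force: 9.9
t 11.1833 shift [13.3   0.32 -1.4 ] turn [-0.1  -1.29 -0.13] F [-19.64   0.82  14.56] stage xy from corner [-31.74  -0.35] tipz 23.3005284398744
```

```bash
python3 -m creep '[[-1,-2,0,0,0,0,0],[-1,-4,0,0,0,0,0],[-1,-4,0,0,0,0,0],[-1,-4,0,0,0,0,0]]'; python3 g.py FL -45 0 25; python3 -m creep '[[-1,10,0,0,0,0,0],[-1,22,0,0,0,0,0],[-1,32,0,0,0,0,0],[-1,32,0,-20,0,0,0],[-1,32,0,-40,0,0,0],[-1,0,0,-50,0,0,0],[-1,-30,0,-50,0,0,0],[-1,-35,0,-50,0,0,0]]'; python3 g.py FL 0 0 42
```

```text
time_s: 11.52
tcp_pos: [0.6015, 0.059, 0.2053]
ee_rot: [[-0.989, -0.145, -0.03], [-0.145, 0.989, -0.007], [0.031, -0.002, -1.0]]
wrist_force: [-27.5, 1.8, 19.7]
gripper_width: 0.004
gripper_force: 13.6
t 11.5167 shift [14.98  0.38 -1.46] turn [-0.13 -1.77 -0.16] F [-27.45   1.79  19.73] stage xy from corner [-30.07  -0.43] tipz 23.07477256731541
time_s: 12.18
tcp_pos: [0.6486, 0.0667, 0.2584]
ee_rot: [[-0.989, -0.149, 0.008], [-0.149, 0.989, 0.001], [-0.008, 0.0, -1.0]]
wrist_force: [-0.3, 0.2, 0.5]
gripper_width: 0.003
gripper_force: 0.0
t 12.1833 shift [17.95 -0.21 34.01] turn [0.01 0.48 0.04] F [-0.3   0.17  0.48] stage xy from corner [17.67  0.22] tipz 76.16067963356335
```

A hard stop with no motion from 12 to 27 N, so the shim is home. Now the proof press.

```bash
python3 -m creep '[[-1,17,0,10,0,0,0],[-1,17,0,22,0,0,0],[-1,17,0,26,0,0,0],[-1,17,0,26,0,0,0]]'; python3 g.py FL 0 0 40
```

```text
time_s: 12.52
tcp_pos: [0.6273, 0.0632, 0.2288]
ee_rot: [[-0.989, -0.148, -0.003], [-0.148, 0.989, -0.001], [0.003, -0.001, -1.0]]
wrist_force: [0.9, -0.2, -0.5]
gripper_width: 0.005
gripper_force: 0.0
t 12.5167 shift [-3.94  0.    6.56] turn [-0.03 -0.17 -0.  ] F [ 0.88 -0.16 -0.53] stage xy from corner [-3.92  0.  ] tipz 46.56726846888251
```

```bash
python3 -m creep '[[-1,-4,0,4,0,0,0],[-1,-4,0,7,0,0,0],[-1,-4,0,8,0,0,0],[-1,-4,0,9,0,0,0],[-1,-4,0,10,0,0,0],[-1,-4,0,10,0,0,0],[-1,-4,0,10,0,0,0]]'; python3 g.py FL 0 0 40
```

```text
time_s: 13.1
tcp_pos: [0.6321, 0.0642, 0.2226]
ee_rot: [[-0.989, -0.149, 0.003], [-0.149, 0.989, 0.0], [-0.003, -0.0, -1.0]]
wrist_force: [-1.9, 0.3, 7.7]
gripper_width: 0.001
gripper_force: 3.9
t 13.1 shift [ 0.96 -0.22  0.44] turn [-0.01  0.15  0.05] F [-1.93  0.3   7.71] stage xy from corner [0.96 0.22] tipz 40.44702471524006
```

Firm at 40.4 mm. I'll press to about 15 N, then leave upward and look.

```bash
python3 -m creep '[[-1,0,0,1,0,0,0],[-1,0,0,2,0,0,0],[-1,0,0,2,0,0,0],[-1,0,0,2,0,0,0]]'; python3 g.py FL 0 0 40; python3 -m creep '[[-1,0,0,-30,0,0,0],[-1,0,0,-60,0,0,0],[-1,-25,0,-85,0,0,0],[-1,-25,0,-85,0,0,0],[-1,-25,0,-85,0,0,0],[-1,-25,0,-85,0,0,0]]';python3 - <<'E'
from h import *
im,D=vision.capture("wrist"); cv2.imwrite("pics/w3.png",im[:,:,::-1])
cv2.imwrite("pics/w3c.png",cv2.resize(im[80:220,40:300,::-1],None,fx=3,fy=3,interpolation=2))
E
python3 g.py FL 25 0 124
```

```text
time_s: 13.43
tcp_pos: [0.632, 0.0642, 0.2224]
ee_rot: [[-0.989, -0.149, 0.003], [-0.149, 0.989, -0.0], [-0.003, -0.001, -1.0]]
wrist_force: [-5.7, 1.1, 15.4]
gripper_width: 0.001
gripper_force: 7.8
t 13.4333 shift [ 0.94 -0.29  0.21] turn [-0.03  0.17  0.08] F [-5.74  1.11 15.44] stage xy from corner [0.94 0.29] tipz 40.21661103351276
time_s: 13.93
tcp_pos: [0.6558, 0.0676, 0.3027]
ee_rot: [[-0.989, -0.147, -0.001], [-0.147, 0.989, 0.0], [0.001, 0.001, -1.0]]
wrist_force: [-0.6, 0.2, -0.5]
gripper_width: 0.005
gripper_force: 0.0
t 13.9833 shift [-0.31 -0.02 -4.15] turn [ 0.01 -0.16 -0.02] F [-0.13 -0.19  0.32] stage xy from corner [24.68  0.02] tipz 119.85198114049342
```

View pics/w3c.png

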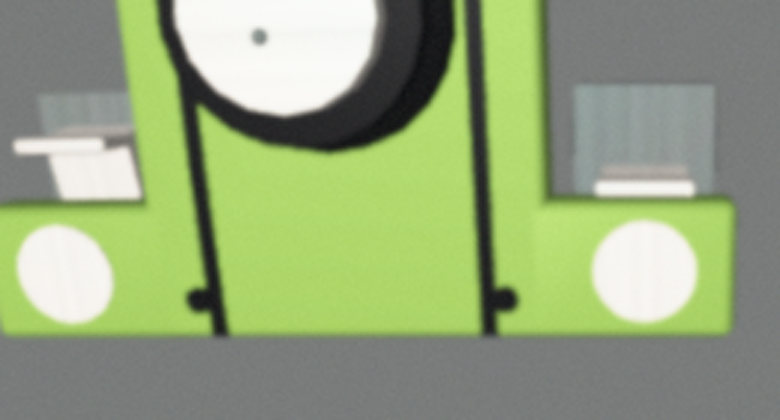

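The FL lip lies against the lug and looks the same before and after the hard push. The hand is clear.

```bash
python3 -c "
from station import r
print(r.finish_job())"
```

```text
the job is handed in; nothing more can be done
None
```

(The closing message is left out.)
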